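# Set the bowl warmer's push-and-turn dial to the red marker

## Robot

A 7-joint arm with a two-finger parallel gripper is mounted at the origin on the work surface. World frame = base frame: x ahead of the robot, y to its left, z up, the work surface at z = 0. Lengths are in m, angles in degrees, forces in N, time in s.
With the tool pointing down it reaches from about 0.4 to 0.75 m from the base axis. Payload 19.5 kg.
Tool frame: the origin (TCP) lies midway between the tips of the shut fingers; the grasp point (between the pads) lies 19 mm behind it; z points along the fingers, y is the line along which they close (so a half turn about z gives the same grasp; the last joint's range is limited). The gripper opens to 85 mm and grips with 20 to 120 N. Pads are 22 mm wide; open, the fingers measure 114 mm over their backs; the gripper's body (76 mm by 85 mm) begins 54 mm behind the grasp point. The pads swing forward as they close: fully open they stand 13 mm farther back than shut.
Start: joints at [63.329, 40.479, -1.581, 85.061, 1.261, 54.483, -4.326], TCP at [0.236, -0.524, 0.231] pointing down, gripper open.
Joint ranges: [-155.06, 155.06], [-18.47, 123.98], [-90, 86.84], [0, 140.48], [-83.41, 263.41], [0, 116], [-161.91, 161.91]. Speed limits (degrees/s): [108.29, 108.29, 147.25, 147.25, 172.46, 172.46, 172.46].

## Interface

Orientations are given as a 3x3 rotation matrix whose columns are the frame's x, y, z axes.
In Python, from workcell import manip gives the robot as it stands.
- The arm moves only by the tool carry_out, never from a script. Its argument "deltas" is a list of rows, each an object of numbers: "dx", "dy", "dz": the shift along the tool's x, y, z in units of 200 mm (1.0 is 200 mm); "rx", "ry", "rz": the turn, a rotation vector about the tool's x, y, z in units of 360 degrees (1.0 is 360 degrees); "grip": the opening, from -1 (shut) to 1 (fully open). In form: [{"dx": .., "dy": .., "dz": .., "rx": .., "ry": .., "rz": .., "grip": ..}, ...]. A call has 1 to 20 rows; each row shifts and turns the commanded pose from where the row before left it, along the tool's axes as they then stand; what a row does not reach is not made up. A row lasts 1/8 s, in which the tool goes at most 62.5 mm and 10.7 degrees, less where a joint would pass 70% of its speed; a pose out of reach is approached as far as the arm can. A call with a number of a shift or a turn outside -1 to 1 is refused whole. A call with a gripper value outside its range is refused whole. The fingers move at their own pace and stop on an object; "force" is the grip in N (left out, the last holds). Time passes only in rows, so rows that do not move let the fingers close. It gives the time, the measured TCP pose, the force, the opening and the grip force at its end, in the units of the state.
- manip.state(): the state, without advancing time (a new reading comes with each control period).
- manip.camera(name): name is "scene" or "top"; returns a dict with "pixels" (420x560x3 uint8, red, green, blue), "camera_matrix" (3x3 intrinsics, pixels), "distortion" ([k1, k2, p1, p2, k3] as OpenCV has them; the pictures are not rectified), "eye" and "rotation" of the camera in the world. Camera axes: x right, y down, z forward; pixel columns grow to the right and rows downward; lengths in m; the calibration is good to about 2 mm. A picture is of the moment at which its call begins. There is no depth.
- manip.finish_job(): hands the job in; it is judged then, once.
The state is a dict: "time": time; "joints": joint angles; "qvel": joint speeds; "effort": joint torques, N m; "tcp_pos": TCP position; "eef_rot": TCP orientation; "force": force on the tool from outside, world axes, zero at the start; "wrist_torque": the same for the moment, N m; "opening": finger opening in m; "finger_force": force on a finger pad.
Only numpy, scipy, OpenCV 4.12 (cv2) and the standard library are available. Lean on these libraries where they do the work, as an engineer would, in place of code of your own. Each camera call takes 0.05 s, during which the arm holds its last target. There are 200 camera calls.

## Task

The bowl of clay is about to be warmed: on the bowl warmer's sloping panel, push the selector dial in and turn it clockwise until its pointer (the end of the grip bar with the black line) stands at the stop with the red marker, then let go so that it springs back out and rests there. Leave the bowl on the warmer and the two bottles and the tin near it standing where they are.

Things in the scene. Friction and masses are not known exactly. Their poses are not given: they have to be found in the camera images.
- warmer: white bowl warmer, fixed: 340 mm deep (x), 260 mm wide (y), flat top 110 mm high, round dark hot plate on it (top at 118 mm). Origin: centre of its underside; own x to the rear. Its front 121 mm is a metal control panel that slopes 30 degrees from horizontal, low edge (40 mm high) at the front: the panel's normal leans 30 degrees from vertical towards own -x.
- panel_mid (a point): where the dial's axis meets the panel; axes as dial_centre. Measured out from here: scale plate 126 mm across, up to 4 mm; dial's round black skirt 76 mm across, 13 to 20 mm; on it the grip bar, 70 mm long, 16 mm wide, 20 to 50 mm, centred on the axis, light grey with a black line on top of its pointer half. Pushed in, the dial goes down 9 mm.
- dial_centre (a point): point on the dial's axis at the best height to grip, 41 mm out from the panel; fixed to the panel, does not move with the dial. z = turning axis, straight out of the panel; x = up the slope; y = to the left as seen from the warmer's front.
- dial_tip (a point): pointer end of the grip bar, 35 mm from the axis and 41 mm out from the panel; moves with the dial. Its own x is the way the dial points, along the bar; z is the turning axis.
- marker_tip (a point): where dial_tip must end: 35 mm from the axis, 41 mm out from the panel, over the line from the axis to the red marker; own x points to the marker, z is the turning axis. The marker is a red arrow flat on the scale plate, 37 to 62 mm from the axis; it cannot be moved.
- dial (a joint): angle of the dial, rad, growing clockwise seen from outside; 7 click stops 40 degrees apart (0, 0.698 ... 4.189), each with a white tick; at 2.094 it points up the slope. Ends are blocked. Starts on one of the first two stops. Let go, it snaps into the nearest stop; about 0.15 N m to climb out. While out it is locked (15 degrees of play).
- dial_press (a joint): how far the dial is pushed in, m: 0 out (sprung), 0.009 fully in. It must stay more than 5 mm in while it is turned from stop to stop. The spring takes about 5 N to start and 8.6 N when fully in.
- marker (a joint): stop at which the red marker sits, as an angle of joint dial: 2.793, 3.491 or 4.189; fixed during the work.
- bowl: black mixing bowl, 150 mm across, 70 mm high, standing loose on the hot plate; origin at the centre of its underside
- blue_bottle: blue pump bottle with white pump, 50 mm across, 160 mm high, standing loose near the warmer; origin at the centre of its underside
- silver_bottle: aluminium bottle, 56 mm across, 160 mm high, standing loose near the warmer; origin at the centre of its underside
- tin: round flat aluminium tin, 88 mm across, 50 mm high, standing loose near the warmer; origin at the centre of its underside
Mind the look-alikes: they are no part of the job. Leave any orange or turquoise look-alike of the silver_bottle alone.

How it is judged:
By the outcome, as a careful person would: the job done as asked, in the order asked, and still so for the second after the job is handed in, with the robot touching nothing.
It also fails if it takes over 72 s, if anything falls off the work surface, if the arm or the gripper's body presses on something with over 40 N, if the wrist force passes 120 N, or if a joint passes its speed limit or range.

## Working session

There is one attempt and no reset: what is moved stays moved. The work goes in short steps, Python scripts to look and compute and a tool call to move; the robot and the scene stay as the last step left them, time stands still between calls to the robot, and variables do not carry over. Pictures are saved under pics/ and viewed, at most 10 in all, crops included, and the job is handed in when it is done.

Besides the shell and the picture viewer there is one more tool, called after "Call:" in YAML: its name, and indented under it one key for each argument. carry_out: Moves the arm, as the interface text tells. Its arguments: {"type":"object","properties":{"deltas":{"type":"array","items":{"type":"object","properties":{"dx":{"type":"number"},"dy":{"type":"number"},"dz":{"type":"number"},"rx":{"type":"number"},"ry":{"type":"number"},"rz":{"type":"number"},"grip":{"type":"number"}}}},"force":{"type":"number"}},"required":["deltas"]}

```bash
mkdir -p pics
python3 - <<'E'
from workcell import manip
import cv2,pickle
for n in("scene","top"):
    c=manip.camera(n); pickle.dump(c,open(f"{n}.pkl","wb"))
    cv2.imwrite(f"pics/{n}0.png",c["pixels"][:,:,::-1])
    print(n,c["camera_matrix"],c["distortion"],c["eye"],c["rotation"])
print(manip.state())
E
```

```text
scene [[428.4917626    0.         273.80800223]
 [  0.         428.4917626  214.5393455 ]
 [  0.           0.           1.        ]] [-0.03012114  0.          0.          0.          0.        ] [ 1.10014548 -0.05277827  0.70584311] [[ 0.24238274  0.70731273 -0.66404767]
 [ 0.97011857 -0.18444501  0.15763883]
 [-0.01098033 -0.6824139  -0.73088351]]
top [[488.61613597   0.         290.05794547]
 [  0.         488.61613597 208.34468644]
 [  0.           0.           1.        ]] [-0.13283573  0.          0.          0.          0.        ] [0.48627718 0.08042625 0.9774363 ] [[ 0.01390495 -0.99829812  0.05663485]
 [-0.99986296 -0.01337316  0.00975812]
 [-0.00898413 -0.05676278 -0.99834727]]
{'time': 0.1, 'joints': array([63.3277478 , 40.50930359, -1.58263296, 85.08204548,  1.26052801,
       54.48341958, -4.32624041]), 'qvel': array([-0.03776897, -0.10931264, -0.08304605, -0.15400356,  0.05245745,
       -0.14497535, -0.01056758]), 'effort': array([ 2.56707070e-03, -8.84282398e+01,  1.23715349e+00, -2.36451226e+01,
        1.71363942e-02,  5.12959072e-03, -1.08172007e-04]), 'tcp_pos': array([ 0.23636611, -0.52390169,  0.23088342]), 'eef_rot': array([[ 9.11526663e-01,  4.11240746e-01, -4.37882206e-04],
       [ 4.11240978e-01, -9.11526217e-01,  9.01836218e-04],
       [-2.82693119e-05, -1.00212286e-03, -9.99999497e-01]]), 'force': array([-0.44664929, -0.75526676, -0.03006012]), 'wrist_torque': array([-0.04771656, -0.00335744,  0.02795174]), 'finger_force': 0.0, 'opening': 0.08581375906607834}
```

View pics/scene0.png

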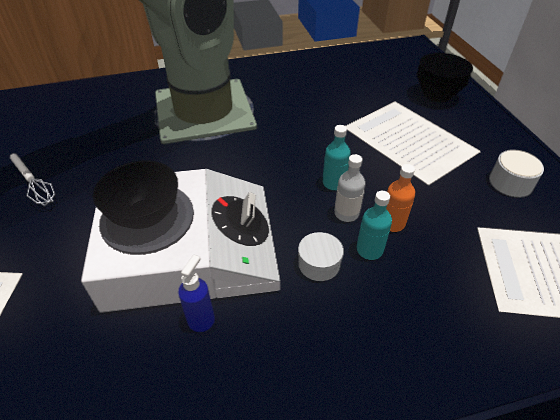

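View pics/top0.png

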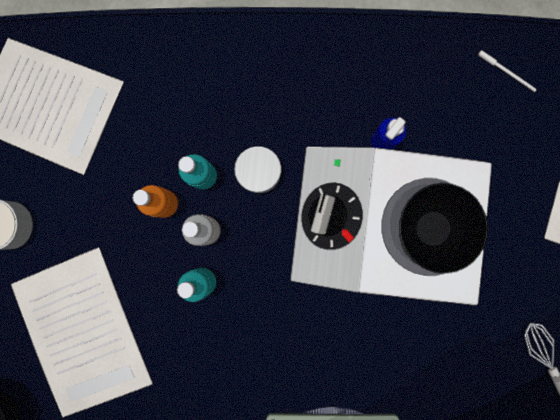

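The scene view shows the warmer with its panel facing +y and the dial near (246,208), with a red marker at (222,202). In the top view the dial is near (325,215), the red marker at (347,236), the tin at (258,170) and the blue bottle at (390,132). I'll zoom in on both.

Run:
```python
import cv2,pickle,numpy as np
a=pickle.load(open("top.pkl","rb"))["pixels"][170:260,280:390,::-1]
b=pickle.load(open("scene.pkl","rb"))["pixels"][170:290,190:290,::-1]
a=cv2.resize(a,None,fx=4,fy=4,interpolation=cv2.INTER_CUBIC);b=cv2.resize(b,None,fx=3,fy=3,interpolation=cv2.INTER_CUBIC)
o=np.zeros((360,740,3),np.uint8);o[:360,:440]=a;o[:360,440:]=b
cv2.imwrite("pics/z.png",o)
```

```text
(no output)
```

View pics/z.png

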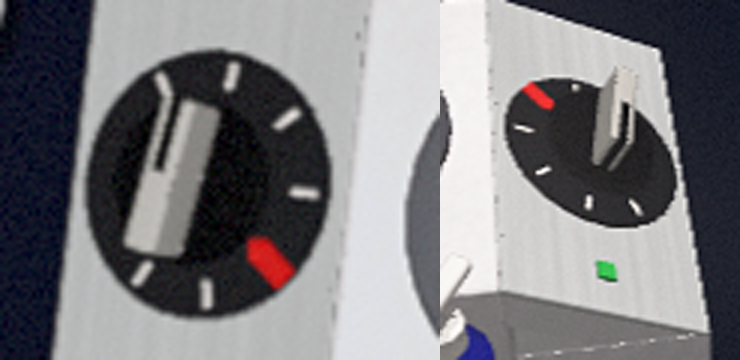

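The dial's black line is on the end that points to the upper tick at zoom (232,75), which is stop 0.698. The red marker at zoom (272,262) is one stop past up-slope, so it is 2.793. I expect a clockwise turn of 120°. Next I'll measure the geometry.

```bash
cat > h.py <<'E'
import cv2,pickle,numpy as np
def rays(c,p):
    u=cv2.undistortPoints(np.array(p,float).reshape(-1,1,2),c["camera_matrix"],np.array(c["distortion"])).reshape(-1,2)
    return np.c_[u,np.ones(len(u))]@np.array(c["rotation"]).T
def cast(c,p,q,n):
    d=rays(c,p);e=np.array(c["eye"]);return e+d*(((q-e)@n)/(d@n))[:,None]
def tri(c1,p1,c2,p2):
    A=[];b=[]
    for c,p in((c1,p1),(c2,p2)):
        d=rays(c,[p])[0];d/=np.linalg.norm(d);M=np.eye(3)-np.outer(d,d);A.append(M);b.append(M@c["eye"])
    return np.linalg.lstsq(np.vstack(A),np.hstack(b),rcond=None)[0]
def proj(c,P):
    R=np.array(c["rotation"]).T
    return cv2.projectPoints(np.array(P,float).reshape(-1,1,3),cv2.Rodrigues(R)[0],-R@c["eye"],c["camera_matrix"],np.array(c["distortion"]))[0].reshape(-1,2)
E
python3 - <<'E'
from h import *
np.set_printoptions(precision=4,suppress=True)
T=pickle.load(open("top.pkl","rb"));S=pickle.load(open("scene.pkl","rb"))
def red(c):
    p=c["pixels"].astype(int);m=(p[...,0]>130)&(p[...,1]<70)&(p[...,2]<70)
    y,x=np.nonzero(m);print("red n",len(x));return x.mean(),y.mean()
rt,rs=red(T),red(S);M=tri(T,rt,S,rs);print("red",rt,rs,M)
def green(c):
    p=c["pixels"].astype(int);m=(p[...,1]>120)&(p[...,0]<90)&(p[...,2]<110)
    y,x=np.nonzero(m);return x.mean(),y.mean()
print("green",tri(T,green(T),S,green(S)))
g=cv2.cvtColor(T["pixels"],cv2.COLOR_RGB2GRAY)
m=(g>100).astype(np.uint8);m[:,:282]=0;m[:140]=0;m[310:]=0;m[:,500:]=0
cs,_=cv2.findContours(m,cv2.RETR_EXTERNAL,cv2.CHAIN_APPROX_NONE);W=max(cs,key=cv2.contourArea)
h=cv2.convexHull(W);print("hull",cv2.approxPolyDP(h,4,True).reshape(-1,2).tolist())
# side edges at top: rear edge corners at z=.11
q=cv2.approxPolyDP(h,4,True).reshape(-1,2)
rear=np.array([q[np.argmax(q[:,0]-q[:,1])],q[np.argmax(q[:,0]+q[:,1])]]);R=cast(T,rear,np.array([0,0,.11]),np.array([0,0,1.]))
front=np.array([q[np.argmin(q[:,0]+q[:,1])],q[np.argmin(q[:,0]-q[:,1])]]);F=cast(T,front,np.array([0,0,.04]),np.array([0,0,1.]))
print("rear",rear,R,"front",front,F, np.linalg.norm(R[0]-R[1]),np.linalg.norm(F[0]-F[1]),np.linalg.norm((R.mean(0)-F.mean(0))[:2]))
ax=R.mean(0)-F.mean(0);ax[2]=0;ax/=np.linalg.norm(ax);ay=np.cross([0,0,1],ax)
O=(R.mean(0)+F.mean(0))/2;O[2]=0;print("origin",O,"ax",ax,"edge dirs",(R[0]-R[1])/.26,(F[0]-F[1])/.26,ay)
n=np.array([0,0,1])*np.cos(np.pi/6)-ax*.5;xs=ax*np.cos(np.pi/6)+np.array([0,0,.5])
mid=O-ax*(.17-.0605)+np.array([0,0,.075]);print("mid guess",mid,"red height above",(M-mid)@n)
d=((g<75)).astype(np.uint8)
l,k=cv2.connectedComponents(d);w=k==k[215,357];w=w.astype(np.uint8)
cs,_=cv2.findContours(w,cv2.RETR_EXTERNAL,cv2.CHAIN_APPROX_NONE);C=max(cs,key=cv2.contourArea);print(cv2.contourArea(C),cv2.boundingRect(C))
H=cv2.convexHull(C).reshape(-1,2)
P=cast(T,H,mid+.004*n,n)
uv=np.c_[(P-mid)@xs,(P-mid)@ay];e=cv2.fitEllipse((uv*1e4).astype(np.float32));print("ell mm",e[0][0]/10,e[0][1]/10,np.array(e[1])/10)
mid2=mid+xs*e[0][0]/1e4+ay*e[0][1]/1e4
mr=cast(T,[rt],mid2+.004*n,n)[0]-mid2
print("mid2",mid2,"red ang from upslope cw",np.degrees(np.arctan2(-(mr@ay),mr@xs)),np.linalg.norm(mr))
pickle.dump((mid2,xs,ay,n),open("g.pkl","wb"))
# bar top in top view
b=(g>110).astype(np.uint8)
E
```

```text
red n 110
red n 115
red (np.float64(298.1454545454545), np.float64(226.4)) (np.float64(335.704347826087), np.float64(207.11304347826086)) [0.5331 0.1369 0.1015]
green [0.6242 0.0038 0.0768]
hull [[306, 148], [379, 148], [490, 163], [477, 303], [291, 280]]
rear [[490 163]
 [477 303]] [[ 0.6233 -0.275   0.11  ]
 [ 0.3695 -0.2497  0.11  ]] front [[306 148]
 [291 280]] [[0.6571 0.0603 0.04  ]
 [0.4023 0.0859 0.04  ]] 0.25507416913852826 0.25601549683609676 0.3370887447369114
origin [ 0.513  -0.0946  0.    ] ax [-0.0988 -0.9951  0.    ] edge dirs [ 0.9762 -0.0975 -0.    ] [ 0.9798 -0.0984  0.    ] [ 0.9951 -0.0988  0.    ]
mid guess [0.5239 0.0143 0.075 ] red height above 0.08434065621859682
2998.0 (302, 183, 60, 66)
ell mm 1.9074092864990235 1.0394454956054688 [122.399  123.2838]
mid2 [0.5247 0.0126 0.076 ] red ang from upslope cw 158.51698546408343 0.07058607345374662
```

Run:
```python
from h import *
np.set_printoptions(precision=4,suppress=True)
T=pickle.load(open("top.pkl","rb"));S=pickle.load(open("scene.pkl","rb"));mid,xs,ay,n=pickle.load(open("g.pkl","rb"))
def red(c,r):
    p=c["pixels"].astype(int);m=(p[...,0]>120)&(p[...,1]<80)&(p[...,2]<80)
    y,x=np.nonzero(m);k=(x>r[0])&(x<r[1])&(y>r[2])&(y<r[3]);return x[k].mean(),y[k].mean()
rt,rs=red(T,(330,370,220,260)),red(S,(205,240,190,215));M=tri(T,rt,S,rs)
print(rt,rs,M,"red rel x,y,n mm",1e3*(M-mid)@np.c_[xs,ay,n])
mr=cast(T,[rt],mid+.004*n,n)[0]-mid
print("red cw from upslope",np.degrees(np.arctan2(-(mr@ay),mr@xs)),np.linalg.norm(mr))
mr=cast(S,[rs],mid+.004*n,n)[0]-mid
print("scene: red cw",np.degrees(np.arctan2(-(mr@ay),mr@xs)),np.linalg.norm(mr))
G=cv2.cvtColor(T["pixels"],cv2.COLOR_RGB2GRAY)
# bar top: threshold bright inside skirt area, cast at 50mm
roi=np.zeros_like(G);cv2.polylines
c0=proj(T,[mid+.05*n])[0];cp=proj(T,[mid+.004*n])[0];print("bar centre px pred",c0,"plate",cp)
cv2.circle(roi,tuple(np.int32(c0)),19,1,-1)
for th in(100,150,175):
    m=((G>th)&(roi>0)).astype(np.uint8);l,k,st,ce=cv2.connectedComponentsWithStats(m);i=1+np.argmax(st[1:,4])
    y,x=np.nonzero(k==i);P=cast(T,np.c_[x,y],mid+.05*n,n)-mid
    uv=1e3*np.c_[P@xs,P@ay];(cx,cy),(w,h),a=cv2.minAreaRect(uv.astype(np.float32));v=np.linalg.svd(uv-uv.mean(0))[2][0]
    print(th,len(x),"c",cx,cy,w,h,"dir cw from upslope",np.degrees(np.arctan2(-v[1],v[0])),a)
# predictions for overlay of stops in both
for c,nm in((T,"t"),(S,"s")):
    im=c["pixels"][:,:,::-1].copy();im=cv2.resize(im,None,fx=4,fy=4,interpolation=cv2.INTER_CUBIC)
    t=np.linspace(0,6.283,60);pts=[mid+.004*n+.063*(np.cos(a)*xs+np.sin(a)*ay) for a in t]
    a=-np.radians(-80);e=np.cos(a)*xs+np.sin(a)*ay;f=np.cross(n,e)
    bar=[mid+.05*n+i*.035*e+j*.008*f for i,j in((1,1),(1,-1),(-1,-1),(-1,1),(1,1))]
    for q,col in((pts,(0,255,0)),(bar,(255,0,255))):
        cv2.polylines(im,[np.int32((proj(c,q)+.5)*4)],False,col,1)
    x,y=np.int32(proj(c,[mid])[0]*4);cv2.imwrite(f"pics/o{nm}.png",im[y-190:y+190,x-190:x+190])
cv2.imwrite("pics/o.png",np.hstack([cv2.imread("pics/ot.png"),cv2.imread("pics/os.png")]))
```

```text
(np.float64(347.14942528735634), np.float64(235.20689655172413)) (np.float64(222.58695652173913), np.float64(201.84782608695653)) [ 0.4893 -0.0134  0.0992] red rel x,y,n mm [ 37.025  -32.7111   5.4587]
red cw from upslope 41.258754940990436 0.04983398511686426
scene: red cw 44.56666199399633 0.049641746117913575
bar centre px pred [319.1953 213.1429] plate [330.5199 215.5583]
100 484 c 6.226215362548828 -1.4656448364257812 65.96637725830078 28.878196716308594 dir cw from upslope 103.28032621957708 79.68505096435547
150 207 c 1.0674352645874023 -0.5212554931640625 66.04084777832031 15.233686447143555 dir cw from upslope 106.50041028271873 79.14756774902344
175 152 c 0.983566403388977 -0.22481155395507812 65.48616790771484 12.786500930786133 dir cw from upslope 105.94568704394617 79.17262268066406
```

View pics/o.png

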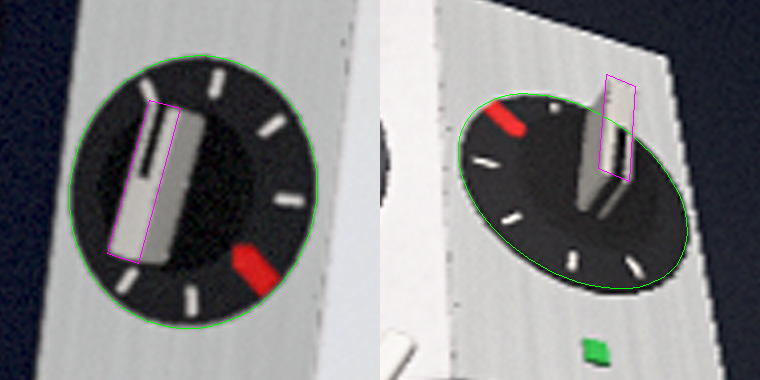

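The overlay fits the top view and is about 2 mm off in the scene view. The dial is at 0.698 and the marker at 2.793. Next I'll compute the approach deltas.

```bash
cat >> h.py <<'E'
from scipy.spatial.transform import Rotation as Ro
def geom(cw=-80):
    mid,xs,ay,n=pickle.load(open("g.pkl","rb"))
    mid=mid-.0005*xs-.0005*ay+.0007*n
    a=-np.radians(cw);e=np.cos(a)*xs+np.sin(a)*ay;f=np.cross(n,e)
    if f@xs>0 and cw<0:f=-f
    z=-n;R=np.c_[np.cross(f,z),f,z];return mid,n,R
def delta(P,R):
    from workcell import manip
    s=manip.state();R0=np.array(s["eef_rot"])
    d=R0.T@(P-s["tcp_pos"]);w=Ro.from_matrix(R0.T@R).as_rotvec()
    print("j",np.round(s["joints"],1),"t",s["time"],"shift units",np.round(d/.2,4),"rot units",np.round(w/(2*np.pi),4),np.degrees(np.linalg.norm(w)))
E
python3 - <<'E'
from h import *
mid,n,R=geom();print(R)
P=mid+.16*n;delta(P+[0,0,.12],R);delta(P,R)
E
```

```text
[[-0.96514068  0.25703099 -0.04938146]
 [ 0.24691099  0.83154885 -0.4975555 ]
 [-0.08682409 -0.49240388 -0.8660254 ]]
j [63.3 40.5 -1.6 85.1  1.3 54.5 -4.3] t 0.1 shift units [ 2.6169 -2.204  -0.5178] rot units [ 0.0186 -0.1063 -0.3778] 141.462206687165
j [63.3 40.5 -1.6 85.1  1.3 54.5 -4.3] t 0.1 shift units [ 2.6169 -2.2034  0.0822] rot units [ 0.0186 -0.1063 -0.3778] 141.462206687165
```

Call:
carry_out:
  deltas:
    - {"dz": -0.17,"grip": 0.2}
    - {"dz": -0.17}
    - {"dz": -0.17}
    - {"dx": 0.187,"dy": -0.157}
    - {"dx": 0.187,"dy": -0.157}
    - {"dx": 0.187,"dy": -0.157}
    - {"dx": 0.187,"dy": -0.157}
    - {"dx": 0.187,"dy": -0.157}
    - {"dx": 0.187,"dy": -0.157}
    - {"dx": 0.187,"dy": -0.157}
    - {"dx": 0.187,"dy": -0.157}
    - {"dx": 0.187,"dy": -0.157}
    - {"dx": 0.187,"dy": -0.157}
    - {"dx": 0.187,"dy": -0.157}
    - {"dx": 0.187,"dy": -0.157}
    - {"dx": 0.187,"dy": -0.157}
    - {"dx": 0.187,"dy": -0.157}
    - {}
  force: 50

```text
$.deltas[0]: bad value
```

Call:
carry_out:
  deltas:
    - {"rx": 0.0013,"ry": -0.0076,"rz": -0.027}
    - {"rx": 0.0013,"ry": -0.0076,"rz": -0.027}
    - {"rx": 0.0013,"ry": -0.0076,"rz": -0.027}
    - {"rx": 0.0013,"ry": -0.0076,"rz": -0.027}
    - {"rx": 0.0013,"ry": -0.0076,"rz": -0.027}
    - {"rx": 0.0013,"ry": -0.0076,"rz": -0.027}
    - {"rx": 0.0013,"ry": -0.0076,"rz": -0.027}
    - {"rx": 0.0013,"ry": -0.0076,"rz": -0.027}
    - {"rx": 0.0013,"ry": -0.0076,"rz": -0.027}
    - {"rx": 0.0013,"ry": -0.0076,"rz": -0.027}
    - {"rx": 0.0013,"ry": -0.0076,"rz": -0.027}
    - {"rx": 0.0013,"ry": -0.0076,"rz": -0.027}
    - {"rx": 0.0013,"ry": -0.0076,"rz": -0.027}
    - {"rx": 0.0013,"ry": -0.0076,"rz": -0.027}
    - {}

```text
$.deltas[0]: bad value
```

Run:
```python
from h import *
mid,n,R=geom();delta(mid+.16*n,R)
```

```text
j [63.3 40.5 -1.6 85.1  1.3 54.5 -4.3] t 0.1 shift units [ 2.6169 -2.2034  0.0822] rot units [ 0.0186 -0.1063 -0.3778] 141.462206687165
```

All seven keys seem to be required in every row.

Call:
carry_out:
  deltas:
    - {"dx": 0,"dy": 0,"dz": -0.17,"rx": 0,"ry": 0,"rz": 0,"grip": 0.2}
    - {"dx": 0,"dy": 0,"dz": -0.17,"rx": 0,"ry": 0,"rz": 0,"grip": 0.2}
    - {"dx": 0,"dy": 0,"dz": -0.17,"rx": 0,"ry": 0,"rz": 0,"grip": 0.2}
    - {"dx": 0.187,"dy": -0.157,"dz": 0,"rx": 0,"ry": 0,"rz": 0,"grip": 0.2}
    - {"dx": 0.187,"dy": -0.157,"dz": 0,"rx": 0,"ry": 0,"rz": 0,"grip": 0.2}
    - {"dx": 0.187,"dy": -0.157,"dz": 0,"rx": 0,"ry": 0,"rz": 0,"grip": 0.2}
    - {"dx": 0.187,"dy": -0.157,"dz": 0,"rx": 0,"ry": 0,"rz": 0,"grip": 0.2}
    - {"dx": 0.187,"dy": -0.157,"dz": 0,"rx": 0,"ry": 0,"rz": 0,"grip": 0.2}
    - {"dx": 0.187,"dy": -0.157,"dz": 0,"rx": 0,"ry": 0,"rz": 0,"grip": 0.2}
    - {"dx": 0.187,"dy": -0.157,"dz": 0,"rx": 0,"ry": 0,"rz": 0,"grip": 0.2}
    - {"dx": 0.187,"dy": -0.157,"dz": 0,"rx": 0,"ry": 0,"rz": 0,"grip": 0.2}
    - {"dx": 0.187,"dy": -0.157,"dz": 0,"rx": 0,"ry": 0,"rz": 0,"grip": 0.2}
    - {"dx": 0.187,"dy": -0.157,"dz": 0,"rx": 0,"ry": 0,"rz": 0,"grip": 0.2}
    - {"dx": 0.187,"dy": -0.157,"dz": 0,"rx": 0,"ry": 0,"rz": 0,"grip": 0.2}
    - {"dx": 0.187,"dy": -0.157,"dz": 0,"rx": 0,"ry": 0,"rz": 0,"grip": 0.2}
    - {"dx": 0.187,"dy": -0.157,"dz": 0,"rx": 0,"ry": 0,"rz": 0,"grip": 0.2}
    - {"dx": 0.187,"dy": -0.157,"dz": 0,"rx": 0,"ry": 0,"rz": 0,"grip": 0.2}
    - {"dx": 0,"dy": 0,"dz": 0,"rx": 0,"ry": 0,"rz": 0,"grip": 0.2}
  force: 50

```text
time: 2.35
tcp_pos: [0.5333, 0.0952, 0.3324]
eef_rot: [[0.91, 0.415, -0.001], [0.415, -0.91, 0.001], [-0.001, -0.002, -1.0]]
force: [-1.4, -0.9, -0.6]
opening: 0.051
finger_force: 0.0
```

Run:
```python
from h import *
mid,n,R=geom();delta(mid+.16*n,R)
```

```text
j [-11.   31.8  -4.6  81.3   2.6  67.1 -81.4] t 2.35 shift units [-0.0088  0.0086  0.5875] rot units [ 0.0186 -0.1062 -0.3771] 141.2124742516786
```

Call:
carry_out:
  deltas:
    - {"dx": 0,"dy": 0,"dz": 0,"rx": 0.0013,"ry": -0.0076,"rz": -0.027,"grip": 0.2}
    - {"dx": 0,"dy": 0,"dz": 0,"rx": 0.0013,"ry": -0.0076,"rz": -0.027,"grip": 0.2}
    - {"dx": 0,"dy": 0,"dz": 0,"rx": 0.0013,"ry": -0.0076,"rz": -0.027,"grip": 0.2}
    - {"dx": 0,"dy": 0,"dz": 0,"rx": 0.0013,"ry": -0.0076,"rz": -0.027,"grip": 0.2}
    - {"dx": 0,"dy": 0,"dz": 0,"rx": 0.0013,"ry": -0.0076,"rz": -0.027,"grip": 0.2}
    - {"dx": 0,"dy": 0,"dz": 0,"rx": 0.0013,"ry": -0.0076,"rz": -0.027,"grip": 0.2}
    - {"dx": 0,"dy": 0,"dz": 0,"rx": 0.0013,"ry": -0.0076,"rz": -0.027,"grip": 0.2}
    - {"dx": 0,"dy": 0,"dz": 0,"rx": 0.0013,"ry": -0.0076,"rz": -0.027,"grip": 0.2}
    - {"dx": 0,"dy": 0,"dz": 0,"rx": 0.0013,"ry": -0.0076,"rz": -0.027,"grip": 0.2}
    - {"dx": 0,"dy": 0,"dz": 0,"rx": 0.0013,"ry": -0.0076,"rz": -0.027,"grip": 0.2}
    - {"dx": 0,"dy": 0,"dz": 0,"rx": 0.0013,"ry": -0.0076,"rz": -0.027,"grip": 0.2}
    - {"dx": 0,"dy": 0,"dz": 0,"rx": 0.0013,"ry": -0.0076,"rz": -0.027,"grip": 0.2}
    - {"dx": 0,"dy": 0,"dz": 0,"rx": 0.0013,"ry": -0.0076,"rz": -0.027,"grip": 0.2}
    - {"dx": 0,"dy": 0,"dz": 0,"rx": 0.0013,"ry": -0.0076,"rz": -0.027,"grip": 0.2}
    - {"dx": 0,"dy": 0,"dz": 0,"rx": 0,"ry": 0,"rz": 0,"grip": 0.2}
    - {"dx": 0,"dy": 0,"dz": 0,"rx": 0,"ry": 0,"rz": 0,"grip": 0.2}

```text
time: 4.35
tcp_pos: [0.5331, 0.0914, 0.3333]
eef_rot: [[-0.964, 0.261, -0.048], [0.25, 0.83, -0.498], [-0.09, -0.492, -0.866]]
force: [0.2, -0.0, 0.0]
opening: 0.0515
finger_force: 0.0
```

Run:
```python
from h import *
mid,n,R=geom();delta(mid+.08*n,R)
```

```text
j [-12.5  42.  -32.7  72.7  40.9  95.5  26.5] t 4.35 shift units [0.0601 0.2976 0.9088] rot units [-0.0001  0.0002 -0.0007] 0.2709291790033342
```

Call:
carry_out:
  deltas:
    - {"dx": 0.006,"dy": 0.0298,"dz": 0.0909,"rx": 0,"ry": 0,"rz": -0.0007,"grip": 0.2}
    - {"dx": 0.006,"dy": 0.0298,"dz": 0.0909,"rx": 0,"ry": 0,"rz": 0,"grip": 0.2}
    - {"dx": 0.006,"dy": 0.0298,"dz": 0.0909,"rx": 0,"ry": 0,"rz": 0,"grip": 0.2}
    - {"dx": 0.006,"dy": 0.0298,"dz": 0.0909,"rx": 0,"ry": 0,"rz": 0,"grip": 0.2}
    - {"dx": 0.006,"dy": 0.0298,"dz": 0.0909,"rx": 0,"ry": 0,"rz": 0,"grip": 0.2}
    - {"dx": 0.006,"dy": 0.0298,"dz": 0.0909,"rx": 0,"ry": 0,"rz": 0,"grip": 0.2}
    - {"dx": 0.006,"dy": 0.0298,"dz": 0.0909,"rx": 0,"ry": 0,"rz": 0,"grip": 0.2}
    - {"dx": 0.006,"dy": 0.0298,"dz": 0.0909,"rx": 0,"ry": 0,"rz": 0,"grip": 0.2}
    - {"dx": 0.006,"dy": 0.0298,"dz": 0.0909,"rx": 0,"ry": 0,"rz": 0,"grip": 0.2}
    - {"dx": 0.006,"dy": 0.0298,"dz": 0.0909,"rx": 0,"ry": 0,"rz": 0,"grip": 0.2}
    - {"dx": 0,"dy": 0,"dz": 0,"rx": 0,"ry": 0,"rz": 0,"grip": 0.2}
    - {"dx": 0,"dy": 0,"dz": 0,"rx": 0,"ry": 0,"rz": 0,"grip": 0.2}

```text
time: 5.85
tcp_pos: [0.5281, 0.054, 0.1459]
eef_rot: [[-0.966, 0.253, -0.047], [0.242, 0.833, -0.498], [-0.087, -0.493, -0.866]]
force: [-0.5, 0.3, 0.1]
opening: 0.0513
finger_force: 0.0
```

Run:
```python
from h import *
from workcell import manip
mid,n,R=geom();delta(mid+.024*n,R)
o=[]
for nm in("top","scene"):
    c=manip.camera(nm);x,y=np.int32(proj(c,[mid+.06*n])[0]);im=c["pixels"][max(0,y-70):y+70,x-70:x+70,::-1]
    o.append(cv2.resize(im,(400,400),interpolation=cv2.INTER_CUBIC))
cv2.imwrite("pics/hov.png",np.hstack(o))
```

```text
j [ -9.5  53.  -30.   91.2  49.7  72.4  12.2] t 5.85 shift units [-0.0008 -0.0023  0.2832] rot units [0.     0.0005 0.0007] 0.297215419675357
```

View pics/hov.png

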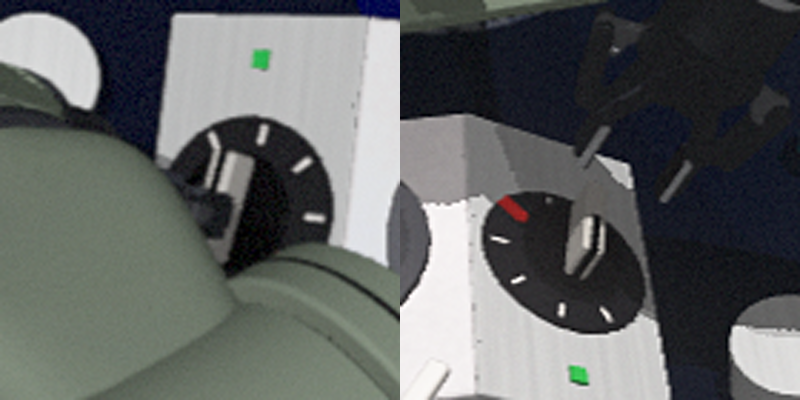

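The fingers straddle the bar at crop (590,240). Now descend and close.

Call:
carry_out:
  deltas:
    - {"dx": 0,"dy": -0.002,"dz": 0.07,"rx": 0,"ry": 0,"rz": 0.0006,"grip": 0.2}
    - {"dx": 0,"dy": 0,"dz": 0.07,"rx": 0,"ry": 0,"rz": 0,"grip": 0.2}
    - {"dx": 0,"dy": 0,"dz": 0.07,"rx": 0,"ry": 0,"rz": 0,"grip": 0.2}
    - {"dx": 0,"dy": 0,"dz": 0.07,"rx": 0,"ry": 0,"rz": 0,"grip": 0.2}
    - {"dx": 0,"dy": 0,"dz": 0,"rx": 0,"ry": 0,"rz": 0,"grip": -0.4}
    - {"dx": 0,"dy": 0,"dz": 0,"rx": 0,"ry": 0,"rz": 0,"grip": -0.8}
    - {"dx": 0,"dy": 0,"dz": 0,"rx": 0,"ry": 0,"rz": 0,"grip": -0.8}
    - {"dx": 0,"dy": 0,"dz": 0,"rx": 0,"ry": 0,"rz": 0,"grip": -0.8}
    - {"dx": 0,"dy": 0,"dz": 0,"rx": 0,"ry": 0,"rz": 0,"grip": -0.8}
  force: 40

```text
time: 7.08
tcp_pos: [0.5254, 0.0264, 0.0973]
eef_rot: [[-0.966, 0.256, -0.046], [0.244, 0.832, -0.497], [-0.089, -0.491, -0.866]]
force: [0.8, 5.6, -3.2]
opening: 0.0154
finger_force: 44.1
```

Run:
```python
from h import *
from workcell import manip
mid,n,R=geom();delta(mid+.024*n,R);s=manip.state();print(R.T@s["force"],s["opening"],s["finger_force"])
```

```text
j [ -7.6  56.5 -28.2  95.2  54.1  66.2   8.4] t 7.075 shift units [-0.0016 -0.0035  0.0035] rot units [0.0002 0.0005 0.0002] 0.2014261397828998
[ 0.86879221  6.45574697 -0.10257856] 0.015421551067582055 44.07776176929474
```

Call:
carry_out:
  deltas:
    - {"dx": 0,"dy": 0.006,"dz": 0.0,"rx": 0,"ry": 0,"rz": 0,"grip": -0.8}
    - {"dx": 0,"dy": 0,"dz": 0.02,"rx": 0,"ry": 0,"rz": 0,"grip": -0.8}
    - {"dx": 0,"dy": 0,"dz": 0.02,"rx": 0,"ry": 0,"rz": 0,"grip": -0.8}
    - {"dx": 0,"dy": 0,"dz": 0,"rx": 0,"ry": 0,"rz": 0,"grip": -0.8}
    - {"dx": 0,"dy": 0,"dz": 0,"rx": 0,"ry": 0,"rz": 0,"grip": -0.8}
  force: 60

```text
time: 7.7
tcp_pos: [0.5251, 0.0225, 0.0902]
eef_rot: [[-0.965, 0.256, -0.047], [0.245, 0.831, -0.499], [-0.089, -0.493, -0.865]]
force: [-3.3, 3.5, 6.9]
opening: 0.0145
finger_force: 64.2
```

Run:
```python
from h import *
from workcell import manip
mid,n,R=geom();delta(mid+.024*n,R);s=manip.state();print(R.T@s["force"],s["opening"],s["finger_force"])
```

```text
j [ -7.4  57.1 -27.9  95.6  54.8  65.5   7.9] t 7.7 shift units [-0.0015 -0.0046 -0.0371] rot units [-0.0001  0.0005  0.0001] 0.17993113237332264
[ 3.45947352 -1.31920354 -7.52377746] 0.014528690738330635 64.19803977012634
```

Call:
carry_out:
  deltas:
    - {"dx": 0,"dy": 0,"dz": 0.005,"rx": 0,"ry": 0,"rz": 0,"grip": -0.8}
    - {"dx": 0,"dy": 0,"dz": 0,"rx": 0,"ry": 0,"rz": 0.02,"grip": -0.8}
    - {"dx": 0,"dy": 0,"dz": 0,"rx": 0,"ry": 0,"rz": 0.02,"grip": -0.8}
    - {"dx": 0,"dy": 0,"dz": 0,"rx": 0,"ry": 0,"rz": 0.02,"grip": -0.8}
    - {"dx": 0,"dy": 0,"dz": 0,"rx": 0,"ry": 0,"rz": 0.02,"grip": -0.8}
    - {"dx": 0,"dy": 0,"dz": 0,"rx": 0,"ry": 0,"rz": 0.02,"grip": -0.8}
    - {"dx": 0,"dy": 0,"dz": 0,"rx": 0,"ry": 0,"rz": 0,"grip": -0.8}

```text
time: 8.57
tcp_pos: [0.5255, 0.023, 0.0892]
eef_rot: [[-0.629, 0.776, -0.045], [0.688, 0.528, -0.498], [-0.362, -0.344, -0.866]]
force: [0.9, 7.5, 4.7]
opening: 0.0149
finger_force: 64.3
```

Run:
```python
from h import *
from workcell import manip
mid,n,R=geom();delta(mid+.024*n,R);s=manip.state();r=np.array(s["eef_rot"]);print(r.T@s["force"],r.T@s["wrist_torque"],s["opening"],s["finger_force"],"in world-R0 mm",1e3*R.T@(s["tcp_pos"]-mid))
```

```text
j [-11.2  56.  -20.1  95.8  50.4  60.4 -24.6] t 8.575 shift units [-0.006  -0.0073 -0.04  ] rot units [ 0.0004  0.0005 -0.1002] 36.06364328699674
[ 2.91892537  3.05738576 -7.81688119] [-0.80271897  0.93249294  0.08662794] 0.014859614720550763 64.31466579437256 in world-R0 mm [  0.08745568   1.89028809 -16.00056951]
```

Call:
carry_out:
  deltas:
    - {"dx": 0,"dy": 0,"dz": 0,"rx": 0,"ry": 0,"rz": 0.0211,"grip": -0.8}
    - {"dx": 0,"dy": 0,"dz": 0,"rx": 0,"ry": 0,"rz": 0.0211,"grip": -0.8}
    - {"dx": 0,"dy": 0,"dz": 0,"rx": 0,"ry": 0,"rz": 0.0211,"grip": -0.8}
    - {"dx": 0,"dy": 0,"dz": 0,"rx": 0,"ry": 0,"rz": 0.0211,"grip": -0.8}
    - {"dx": 0,"dy": 0,"dz": 0,"rx": 0,"ry": 0,"rz": 0.0211,"grip": -0.8}
    - {"dx": 0,"dy": 0,"dz": 0,"rx": 0,"ry": 0,"rz": 0,"grip": -0.8}

```text
time: 9.32
tcp_pos: [0.5264, 0.0235, 0.0892]
eef_rot: [[-0.018, 0.999, -0.043], [0.868, -0.006, -0.497], [-0.496, -0.046, -0.867]]
force: [7.3, 8.9, 3.3]
opening: 0.0147
finger_force: 64.3
```

Run:
```python
from h import *
from workcell import manip
mid,n,R=geom();delta(mid+.024*n,R);s=manip.state();r=np.array(s["eef_rot"]);print(r.T@s["force"],r.T@s["wrist_torque"],s["opening"],s["finger_force"],"in world-R0 mm",1e3*R.T@(s["tcp_pos"]-mid))
```

```text
j [-15.7  55.2 -11.2  95.9  44.6  55.1 -57.5] t 9.325 shift units [-0.0113 -0.0064 -0.0385] rot units [ 0.0009  0.0005 -0.2057] 74.05914178635288
[ 5.93625395  7.04226997 -7.57233749] [-1.43834782  1.61439006  0.07583733] 0.014711351047493191 64.26297068595886 in world-R0 mm [ -0.65793302   2.550664   -16.31730867]
```

Call:
carry_out:
  deltas:
    - {"dx": 0.004,"dy": 0.005,"dz": 0.003,"rx": 0,"ry": 0,"rz": 0,"grip": -0.8}
    - {"dx": 0,"dy": 0,"dz": 0,"rx": 0,"ry": 0,"rz": 0.0213,"grip": -0.8}
    - {"dx": 0,"dy": 0,"dz": 0,"rx": 0,"ry": 0,"rz": 0.0213,"grip": -0.8}
    - {"dx": 0,"dy": 0,"dz": 0,"rx": 0,"ry": 0,"rz": 0.0213,"grip": -0.8}
    - {"dx": 0,"dy": 0,"dz": 0,"rx": 0,"ry": 0,"rz": 0.0213,"grip": -0.8}
    - {"dx": 0,"dy": 0,"dz": 0,"rx": 0,"ry": 0,"rz": 0.0213,"grip": -0.8}
    - {"dx": 0,"dy": 0,"dz": 0,"rx": 0,"ry": 0,"rz": 0.0213,"grip": -0.8}
    - {"dx": 0,"dy": 0,"dz": 0,"rx": 0,"ry": 0,"rz": 0,"grip": -0.8}
    - {"dx": 0,"dy": 0,"dz": 0,"rx": 0,"ry": 0,"rz": 0,"grip": -0.8}

```text
time: 10.45
tcp_pos: [0.5277, 0.0229, 0.0887]
eef_rot: [[0.705, 0.708, -0.043], [0.599, -0.627, -0.498], [-0.379, 0.325, -0.866]]
force: [9.7, 4.7, 9.4]
opening: 0.0148
finger_force: 64.6
```

Run:
```python
from h import *
from workcell import manip
mid,n,R=geom();R2=R@Ro.from_euler("z",120,degrees=True).as_matrix();delta(mid+.024*n,R2);s=manip.state();r=np.array(s["eef_rot"]);print(r.T@s["force"],r.T@s["wrist_torque"],s["opening"],s["finger_force"],"in world-R0 mm",1e3*R.T@(s["tcp_pos"]-mid))
c=manip.camera("scene");cv2.imwrite("pics/turned.png",c["pixels"][:,:,::-1])
```

```text
j [-21.8  55.2   0.9  95.9  35.5  48.9 -95.1] t 10.45 shift units [-0.0163 -0.0017 -0.042 ] rot units [ 0.0007 -0.0007  0.    ] 0.36243459599151767
[  6.06149234   6.95804546 -10.84041448] [-1.00925544  1.41837194  0.00352778] 0.014779281745365353 64.64685559272766 in world-R0 mm [ -1.97687943   2.65423809 -15.61485749]
```

View pics/turned.png

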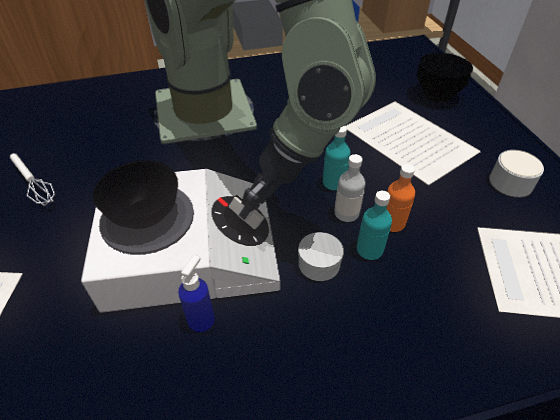

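The pointer is now at the red marker, scene (230,205), and nothing else has been disturbed. I'll ease it out while still gripping, then open and retreat along the axis.

Call:
carry_out:
  deltas:
    - {"dx": 0.004,"dy": 0.005,"dz": -0.015,"rx": 0,"ry": 0,"rz": 0,"grip": -0.8}
    - {"dx": 0,"dy": 0,"dz": -0.015,"rx": 0,"ry": 0,"rz": 0,"grip": -0.8}
    - {"dx": 0,"dy": 0,"dz": -0.015,"rx": 0,"ry": 0,"rz": 0,"grip": -0.8}
    - {"dx": 0,"dy": 0,"dz": 0,"rx": 0,"ry": 0,"rz": 0,"grip": -0.8}
    - {"dx": 0,"dy": 0,"dz": 0,"rx": 0,"ry": 0,"rz": 0,"grip": -0.3}
    - {"dx": 0,"dy": 0,"dz": 0,"rx": 0,"ry": 0,"rz": 0,"grip": 0.1}
    - {"dx": 0,"dy": 0,"dz": 0,"rx": 0,"ry": 0,"rz": 0,"grip": 0.1}
    - {"dx": 0,"dy": 0,"dz": 0,"rx": 0,"ry": 0,"rz": 0,"grip": 0.1}
    - {"dx": 0,"dy": 0,"dz": -0.05,"rx": 0,"ry": 0,"rz": 0,"grip": 0.1}
    - {"dx": 0,"dy": 0,"dz": -0.1,"rx": 0,"ry": 0,"rz": 0,"grip": 0.1}
    - {"dx": 0,"dy": 0,"dz": -0.15,"rx": 0,"ry": 0,"rz": 0,"grip": 0.1}
    - {"dx": 0,"dy": 0,"dz": -0.15,"rx": 0,"ry": 0,"rz": 0,"grip": 0.1}
    - {"dx": 0,"dy": 0,"dz": -0.15,"rx": 0,"ry": 0,"rz": 0,"grip": 0.1}
    - {"dx": 0,"dy": 0,"dz": 0,"rx": 0,"ry": 0,"rz": 0,"grip": 0.1}
    - {"dx": 0,"dy": 0,"dz": 0,"rx": 0,"ry": 0,"rz": 0,"grip": 0.1}

```text
time: 12.38
tcp_pos: [0.5332, 0.0864, 0.1995]
eef_rot: [[0.704, 0.708, -0.047], [0.598, -0.628, -0.499], [-0.383, 0.323, -0.865]]
force: [-0.3, 0.0, 0.2]
opening: 0.0469
finger_force: 0.0
```

Run:
```python
from h import *
from workcell import manip
mid,n,R=geom();s=manip.state();print(s["force"],1e3*R.T@(s["tcp_pos"]-mid))
c=manip.camera("scene");x,y=np.int32(proj(c,[mid+.03*n])[0])
a=cv2.resize(c["pixels"][y-60:y+60,x-60:x+60,::-1],(400,400),interpolation=cv2.INTER_CUBIC)
b=cv2.resize(c["pixels"][100:340,60:460,::-1],None,fx=.99,fy=.99);o=np.zeros((400,800,3),np.uint8);o[:,:400]=a;o[:b.shape[0],400:400+b.shape[1]]=b
cv2.imwrite("pics/end.png",o)
S=pickle.load(open("scene.pkl","rb"))["pixels"]
d=cv2.absdiff(S,c["pixels"]).max(2)
for nm,(x0,x1,y0,y1) in dict(bowl=(90,190,165,250),blue=(175,220,255,335),tin=(298,345,232,280),silver=(335,368,155,222)).items():print(nm,(d[y0:y1,x0:x1]>60).sum())
```

```text
[-0.34020536  0.04375255  0.18727419] [  -1.22392271    2.3077009  -143.4067131 ]
bowl 0
blue 0
tin 358
silver 0
```

View pics/end.png

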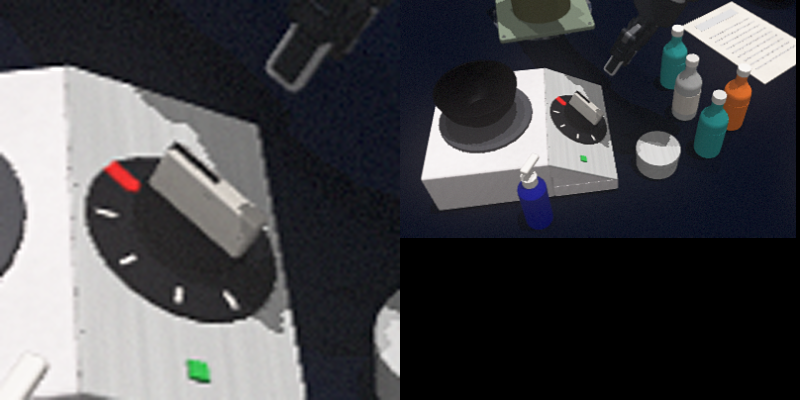

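The black-line end is at crop (170,150), towards the red arrow, and the gripper is clear. The pixel change at the tin looks like a shadow. A projection overlay will confirm the angle and that the dial is fully out.

Run:
```python
from h import *
from workcell import manip
mid,xs,ay,n=pickle.load(open("g.pkl","rb"))
c=manip.camera("scene");im=cv2.resize(c["pixels"][:,:,::-1],None,fx=5,fy=5,interpolation=cv2.INTER_CUBIC)
for h,col in((.05,(255,0,255)),(.041,(0,255,255))):
    a=-np.radians(40);e=np.cos(a)*xs+np.sin(a)*ay;f=np.cross(n,e)
    q=[mid+h*n+i*.035*e+j*.008*f for i,j in((1,1),(1,-1),(-1,-1),(-1,1),(1,1))]
    cv2.polylines(im,[np.int32((proj(c,q)+.5)*5)],False,col,1)
x,y=np.int32(proj(c,[mid+.03*n])[0]*5);cv2.imwrite("pics/ov.png",im[y-220:y+220,x-220:x+220])
```

```text
(no output)
```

View pics/ov.png

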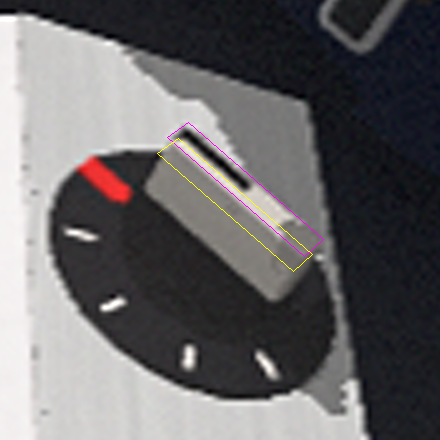

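The bar's top matches the predicted outline for the dial fully out (50 mm, magenta) at the marker angle, so I'm handing in.

```bash
python3 -c "
from workcell import manip
print(manip.finish_job())"
```

```text
the job is handed in; nothing more can be done
None
```

I turned the dial 120° clockwise from stop 0.698 to the red marker at stop 2.793 and let it spring back out; the last picture shows it resting there, the bowl and the two bottles unmoved, the tin in place (its pixels changed, apparently from a shadow), and the job is handed in (no verdict returned).

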